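# Level the bench scale with its push-and-turn foot

### The job

Put the kitchen scale into levelling mode by pressing the keys of its keypad fully down one at a time, letting each come up again: green, then blue, then yellow; never the red cancel key. Then grip the red knob on the spirit level at the front of the scale, press the level fully down onto its ledge and, without letting it up again, turn the knob clockwise until the white bubble lies between the two black rings. Finish while holding: keep gripping the knob and pressing the level down with the bubble centred, and leave the ramekin, shakers and bottles where they stand.

Things in the scene. Friction and masses are not known exactly. Their poses are not given: they have to be found in the camera images.
- key_green_top (a point): centre of the top face of the green round key (26 mm across) on the grey keypad; press straight down. The four keys stand in a 54 mm square grid, key tops about 18 mm above the keypad's face, and any colour may be in any of the four places
- key_blue_top (a point): centre of the top face of the blue round key (26 mm across) on the grey keypad; press straight down. 
- key_yellow_top (a point): centre of the top face of the yellow round key (26 mm across) on the grey keypad; press straight down. 
- key_red_top (a point): centre of the top face of the red round key (26 mm across) on the grey keypad; press straight down. This key is the cancel key: it must stay unpressed
- key_green (a joint): travel of the green key in m: 0 up, 0.006 fully down (a spring, 5 N at the bottom)
- key_blue (a joint): travel of the blue key in m: 0 up, 0.006 fully down (a spring, 5 N at the bottom)
- key_yellow (a joint): travel of the yellow key in m: 0 up, 0.006 fully down (a spring, 5 N at the bottom)
- key_red (a joint): travel of the red key in m: 0 up, 0.006 fully down (a spring, 5 N at the bottom)
- knob_grip (a point): point on the upright axis of the red fluted levelling knob, half-way up its grip; round, 37 to 40 mm across, gripped from above at any angle, reaching 17 mm above and 20 mm below this point. It stands on the right-hand end of the black spirit level along the front of the scale. Within 80 mm of it nothing else reaches higher than 25 mm below this point. x turns with the knob, z is up
- knob_mark (a point): point on the rim of the knob's top at the outer end of its white pointer line, 18 mm from the knob's axis; it turns with the knob. The start angle of the knob varies. The knob stays where it is left (friction about 0.06 N m) and turns at most 1 rad beyond level. Each rad clockwise, seen from above, moves the bubble 14 mm towards the knob, each rad anticlockwise 14 mm away from it
- level (a joint): how far the spirit level is pressed down towards the ledge, in m: 0 sprung up, 0.005 pressed home. Pressing down on the knob presses it; the springs need about 4 N to start and 11 N at home
- vial_mid (a point): middle of the green vial of the spirit level (66 mm long, 13 mm thick), half-way between its two black rings, which stand 24 mm apart. The vial lies along this point's y axis; -y points to the knob, whose axis is 105 mm away; z is up
- bubble (a point): centre of the white bubble (14 mm long) in the vial. At the start it is 10 to 17 mm off the middle, on the side away from the knob (+y of vial_mid); this is taken off by turning the knob clockwise by about 0.75 to 1.2 rad
- ramekin: white ramekin, 67 mm wide and 42 high, standing on the scale's plate; a bystander; origin at the centre of its underside
- salt_shaker: salt shaker, grey cap, white filling, 44 mm wide, 90 high, at the back of the worktop; a bystander; origin at the centre of its underside
- chilli_shaker: shaker with grey cap and dark filling, 44 mm wide, 90 high, at the back of the worktop; a bystander; origin at the centre of its underside
- bottle_a: orange squeeze bottle, 62 mm wide, 225 high, on the right; a bystander; origin at the centre of its underside
- bottle_b: pale yellow-green squeeze bottle, 62 mm wide, 225 high, on the right; a bystander; origin at the centre of its underside

How it is judged:
On the way, in this order (a step that is already met when the one before it is completed fails the run):
1. the green key is pressed fully down, the others up (value of joint key_green above 0.0045 m and value of joint each of key_blue, key_yellow, key_red below 0.002 m), for 0.05 s.
2. the blue key is pressed fully down, the others up (value of joint each of key_green, key_yellow, key_red below 0.002 m and value of joint key_blue above 0.0045 m), for 0.05 s.
3. the yellow key is pressed fully down, the others up (value of joint each of key_green, key_blue, key_red below 0.002 m and value of joint key_yellow above 0.0045 m), for 0.05 s.
4. the keys are up and the level is pressed down on its ledge, the bubble not yet centred (value of joint each of key_green, key_blue, key_yellow, key_red below 0.002 m and value of joint level above 0.0035 m and y of bubble in the frame of vial_mid above 0.0045 m), for 0.1 s.
At the end, for the whole second after the job is handed in: The level is still pressed down (at least 3.5 of its 5 mm), the bubble's centre is within 4 mm of the middle of the vial, the fingers are on the knob with more than 3 N, and all keys are up (value of joint level above 0.0035 m and y of bubble in the frame of vial_mid between -0.004 and 0.004 m and contact force between the fingers and foot_knob above 3 N and value of joint each of key_green, key_blue, key_yellow, key_red below 0.002 m); the arm keeps its last pose, push and grip.
It fails at once if the red cancel key is pressed (value of joint key_red above 0.003 m).
It fails at once if the knob is off its starting angle (by over about 0.35 rad) while the level is not pressed down (distance of knob_mark from where it was at the start of the episode above 0.0065 m and value of joint level below 0.0015 m).
It fails at once if the ramekin, a shaker or a bottle is displaced by over 3 cm or tipped (distance of any of ramekin, salt_shaker, chilli_shaker, bottle_a, bottle_b from where it was at the start of the episode above 0.03 m or angle between any of ramekin, salt_shaker, chilli_shaker, bottle_a, bottle_b's own z axis and vertical above 0.5 rad).
It also fails if it takes over 48 s, if anything falls off the work surface, if the arm or the gripper's body presses on something with over 40 N, if the wrist force passes 120 N, or if a joint passes its speed limit or range.

### The arm

A 6-joint arm with a two-finger parallel gripper is mounted at the origin on a cart in front of the work surface, level with it; the furniture and walls round the work are solid. World frame = base frame: x ahead of the robot, y to its left, z up, the work surface at z = 0. Lengths are in m, angles in rad, forces in N, time in s.
With the tool pointing down it reaches from about 0.2 to 0.875 m from the base axis. Payload 3.4 kg.
Tool frame: the origin (TCP) lies midway between the tips of the shut fingers; the grasp point (between the pads) lies 19 mm behind it; z points along the fingers, y is the direction in which the jaws open and shut (so a half turn about z gives the same grasp; the last joint's range is limited). The gripper opens to 94 mm and grips with 3 to 60 N. Pads are 16 mm wide; open, the fingers measure 119 mm over their backs; the gripper's body (75 mm by 177 mm) begins 78 mm behind the grasp point.
Start: joints at [-0.121, 0.276, 1.505, -0, 1.361, -0.121], TCP at [0.575, -0, 0.205] pointing down, gripper open.
Joint ranges: [-2.89, 2.89], [-0.75, 2.08], [0.22, 2.7], [-1.18, 4.32], [0.11, 2.71], [-2.7, 2.7]. Speed limits (rad/s): [2.57, 2.57, 3.14, 3.14, 3.14, 3.14].

### API

Orientations are given as a unit quaternion [w, x, y, z].
In Python, from plant import arm, optics, order gives the robot as it stands. The module is installed in compiled form; this text tells all that it offers.
- The arm moves only by the tool carry_out, never from a script. Its argument "moves" is one flat list of numbers, 7 for each row, row after row: the finger opening in mm, from 0 to 94, then the shift along the tool's x, y, z in mm, then the turn, a rotation vector about the tool's x, y, z in rad. A call has 1 to 20 rows; each row is the pose to reach, as a shift and turn from the pose measured when the call began, along the tool's axes at that moment; what a row does not reach only later rows make up. A row lasts 1/8 s, in which the tool goes at most 62.5 mm and 10.7 degrees, less where a joint would pass 70% of its speed; a pose out of reach is approached as far as the arm can. A call with a gripper value outside its range is refused whole. The fingers move at their own pace and stop on an object; "squeeze" is the grip in N (left out, the last holds). Time passes only in rows, so rows that repeat a pose let the fingers close. It gives the time, the measured TCP pose, the force and the opening at its end, in the units of the state.
- arm.get_obs(): the state, without advancing time (a new reading comes with each control period).
- optics.get_image(name): name is "scene" or "side" or "wrist"; returns the picture (400x640x3 uint8, red, green, blue); there is no depth.
- optics.camera_info(name): a dict with "camera_matrix" (3x3 intrinsics, pixels), "R" (3x3) and "t" (3): a world point X has camera coordinates R X + t. Camera axes: x right, y down, z forward; pixel columns grow to the right and rows downward; lengths in m; the calibration is good to about 2 mm. A picture is of the moment at which its call begins: read the wrist's pose just before it. camera_info takes no time and is no camera call; for the wrist camera it gives the pose at the moment of the call.
- order.job_done(): hands the job in, once; it reports no verdict.
The state is a dict: "t": time; "q": joint angles; "qvel": joint speeds; "joint_efforts": joint torques, N m; "ee_pos": TCP position; "ee_rot": TCP orientation; "ft_force": force on the tool from outside, world axes, zero at the start; "torque": the same for the moment, N m; "width": finger opening in m.
Only numpy, scipy, OpenCV 4.12 (cv2) and the standard library are available. Lean on these libraries where they do the work, as an engineer would, in place of code of your own. Each camera call takes 0.05 s, during which the arm holds its last target.

## Working session

There is one attempt and no reset: what is moved stays moved. The work goes in short steps, Python scripts to look and compute and a tool call to move; the robot and the scene stay as the last step left them, time stands still between calls to the robot, and variables do not carry over. Pictures are saved under pics/ and viewed, and the job is handed in when it is done.

Besides the shell and the picture viewer there is one more tool, called after "Request:" as a command line: name --argument value ..., lists and objects as JSON in quotes. carry_out: Moves the arm, as the interface text tells. Its arguments: {"type":"object","properties":{"moves":{"type":"array","items":{"type":"number"}},"squeeze":{"type":"number"}},"required":["moves"]}

```bash
mkdir -p pics
python3 - <<'E'
from plant import arm, optics
import cv2
print(arm.get_obs())
for n in ("scene","side","wrist"):
    c=optics.camera_info(n); print(n,c)
    cv2.imwrite(f"pics/{n}0.png",cv2.cvtColor(optics.get_image(n),cv2.COLOR_RGB2BGR))
E
```

```text
{'t': 0.0, 'q': array([-1.21000296e-01,  2.76573151e-01,  1.50607793e+00,  2.25817642e-06,
        1.36068035e+00, -1.21038517e-01]), 'qvel': array([-0.00137086, -0.00012839,  0.00069084, -0.00042435, -0.00205138,
       -0.00028767]), 'joint_efforts': array([ 1.66144628e-04, -4.04588020e+01, -2.37234324e+01,  7.02253589e-02,
        3.46444664e-02, -1.77189750e-04]), 'ee_pos': array([5.74459941e-01, 6.09772648e-05, 2.04639187e-01]), 'ee_rot': array([-6.85148165e-04,  7.07093168e-01,  7.07119860e-01, -5.35168127e-04]), 'ft_force': array([ 0.08525845, -0.99264378,  0.42649387]), 'torque': array([0.0162251 , 0.00671444, 0.02319185]), 'width': 0.09390583420634206}
scene {'camera_matrix': array([[462.41416433,   0.        , 321.92799638],
       [  0.        , 462.41416433, 196.56349755],
       [  0.        ,   0.        ,   1.        ]]), 'R': array([[ 0.70494952, -0.70886583, -0.02356715],
       [-0.4307773 , -0.40152732, -0.80821205],
       [ 0.56345105,  0.5799009 , -0.5884198 ]]), 't': array([-0.4889005 ,  0.26646354,  1.08468575])}
side {'camera_matrix': array([[463.51712916,   0.        , 318.96183243],
       [  0.        , 463.51712916, 201.15580465],
       [  0.        ,   0.        ,   1.        ]]), 'R': array([[-0.91450081, -0.40396237,  0.02242048],
       [-0.25284135,  0.52736943, -0.81114286],
       [ 0.31584732, -0.74745962, -0.58441815]]), 't': array([0.43737937, 0.28577557, 1.2048574 ])}
wrist {'camera_matrix': array([[276.19362221,   0.        , 316.12968033],
       [  0.        , 276.19362221, 200.08898546],
       [  0.        ,   0.        ,   1.        ]]), 'R': array([[ 9.99997457e-01, -2.21973201e-04, -2.24420997e-03],
       [ 3.00082484e-04, -9.73197203e-01,  2.29971984e-01],
       [-2.23510649e-03, -2.29972072e-01, -9.73194662e-01]]), 't': array([-0.57386492, -0.02237144,  0.38986692])}
```

View pics/scene0.png

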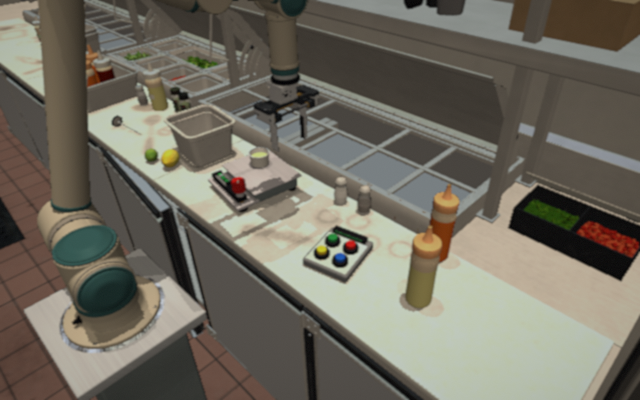

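View pics/side0.png

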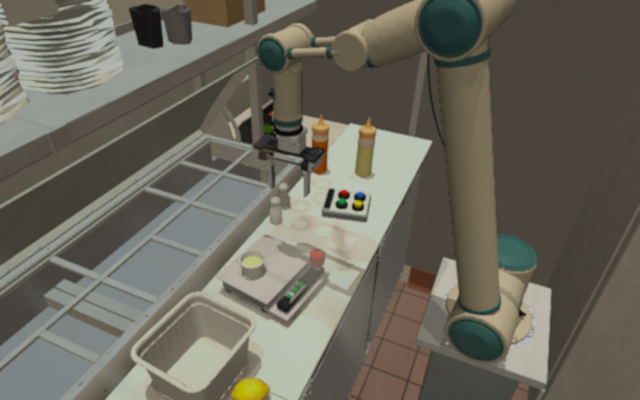

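View pics/wrist0.png

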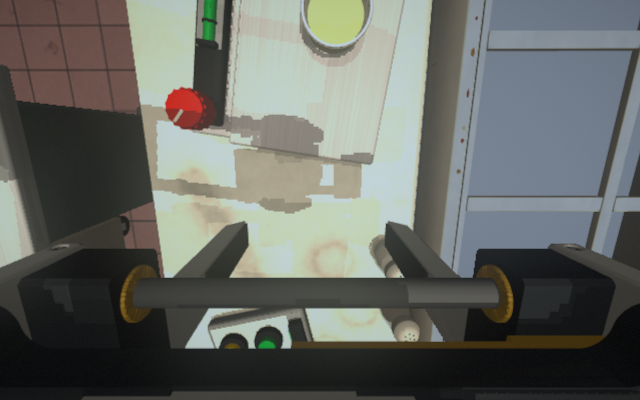

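The wrist view shows the knob at (188,108), the vial at top-left, and green and yellow keys at the bottom edge. The scene view has the keypad at about (338,252): green top, red right, blue bottom, yellow left. I'll triangulate using colour masks.

```bash
cat > h.py <<'E'
import numpy as np, cv2
from plant import arm, optics
def grab(n,tag=None):
    ci=optics.camera_info(n); im=optics.get_image(n)
    if tag: cv2.imwrite(f"pics/{tag}.png",cv2.cvtColor(im,cv2.COLOR_RGB2BGR))
    return im,ci
RNG={'green':[(45,80)],'blue':[(100,125)],'yellow':[(18,32)],'red':[(0,6),(174,180)]}
def blobs(im,col,box,smin=130,vmin=60,amin=12):
    h=cv2.cvtColor(im,cv2.COLOR_RGB2HSV); m=np.zeros(h.shape[:2],np.uint8)
    for a,b in RNG[col]: m|=cv2.inRange(h,(a,smin,vmin),(b,255,255))
    k=np.zeros_like(m); x0,y0,x1,y1=box; k[y0:y1,x0:x1]=m[y0:y1,x0:x1]
    n,l,s,c=cv2.connectedComponentsWithStats(k)
    return sorted([(int(s[i,4]),c[i].round(1).tolist(),s[i,:4].tolist()) for i in range(1,n) if s[i,4]>=amin],reverse=True)
def ray(ci,uv):
    K,R,t=ci['camera_matrix'],ci['R'],ci['t']
    d=R.T@np.linalg.inv(K)@np.array([uv[0],uv[1],1.]); return -R.T@t,d/np.linalg.norm(d)
def onz(ci,uv,z):
    o,d=ray(ci,uv); return o+d*(z-o[2])/d[2]
def tri(rs):
    A=np.zeros((3,3));b=np.zeros(3)
    for o,d in rs:
        P=np.eye(3)-np.outer(d,d);A+=P;b+=P@o
    x=np.linalg.solve(A,b); return x,[float(np.linalg.norm((np.eye(3)-np.outer(d,d))@(x-o))) for o,d in rs]
def proj(ci,X):
    p=ci['camera_matrix']@(ci['R']@np.asarray(X)+ci['t']); return p[:2]/p[2]
E
python3 - <<'E'
from h import *
s,cs=grab("scene");d,cd=grab("side")
for c in RNG:
    a=blobs(s,c,(300,225,375,280));b=blobs(d,c,(320,185,372,222))
    print(c,a[:3],b[:3])
    if a and b: print(tri([ray(cs,a[0][1]),ray(cd,b[0][1])]))
a=blobs(s,'red',(215,165,255,205));b=blobs(d,'red',(300,240,335,275),smin=90)
print(a,b);print(tri([ray(cs,a[0][1]),ray(cd,b[0][1])]))
def z(im,box,n,f):
    x0,y0,x1,y1=box
    cv2.imwrite(n,cv2.cvtColor(cv2.resize(im[y0:y1,x0:x1],None,fx=f,fy=f,interpolation=cv2.INTER_CUBIC),cv2.COLOR_RGB2BGR))
z(s,(295,220,380,285),"pics/kz_s.png",7);z(d,(315,180,380,225),"pics/kz_d.png",8)
E
```

```text
green [(55, [332.4, 237.8], [328, 234, 10, 8])] [(43, [341.4, 201.1], [338, 198, 8, 7])]
(array([ 0.50134605, -0.23171609,  0.04506296]), [0.0006058034272544738, 0.000605803427254636])
blue [(73, [339.8, 257.6], [335, 254, 11, 9])] [(35, [359.7, 194.8], [356, 192, 8, 6])]
(array([ 0.46113776, -0.29506728,  0.04292546]), [6.775034829458373e-05, 6.775034829471458e-05])
yellow [(82, [321.2, 250.1], [316, 246, 11, 9])] [(59, [357.9, 203.3], [354, 199, 9, 9])]
(array([ 0.44831888, -0.24353719,  0.04494017]), [0.0008247809617112096, 0.0008247809617112515])
red [(81, [350.4, 244.7], [345, 240, 11, 10])] [(40, [343.5, 192.7], [340, 190, 8, 6])]
(array([ 0.51428393, -0.28257842,  0.04326937]), [5.7473447586505914e-05, 5.747344758659874e-05])
[(189, [237.6, 185.0], [230, 177, 16, 17])] [(76, [316.3, 254.1], [311, 250, 13, 9])]
(array([0.44558734, 0.08803847, 0.09396713]), [0.004849920888485078, 0.004849920888485056])
```

Run:
```python
from h import *
cs=optics.camera_info("scene");cd=optics.camera_info("side")
print("bottle b base",onz(cs,(420,302),0),onz(cd,(364,174),0),"tip",tri([ray(cs,(431,229)),ray(cd,(369,120))]))
print("bottle a",onz(cs,(440,258),0),onz(cd,(320,172),0),"tip",tri([ray(cs,(446,191)),ray(cd,(321,116))]))
print("shakers",onz(cs,(341,204),0),onz(cs,(364,212),0))
```

```text
bottle b base [ 0.51390283 -0.50259265  0.        ] [ 0.51049318 -0.48955119  0.        ] tip (array([ 0.51570821, -0.50025679,  0.21757116]), [0.002722384922429077, 0.0027223849224290524])
bottle a [ 0.67164097 -0.45396425  0.        ] [ 0.66420802 -0.43055663  0.        ] tip (array([ 0.66859048, -0.44414552,  0.21616176]), [0.005884430368817607, 0.00588443036881772])
shakers [ 0.66688479 -0.10782925  0.        ] [ 6.84446042e-01 -1.84049206e-01  1.11022302e-16]
```

View pics/kz_s.png

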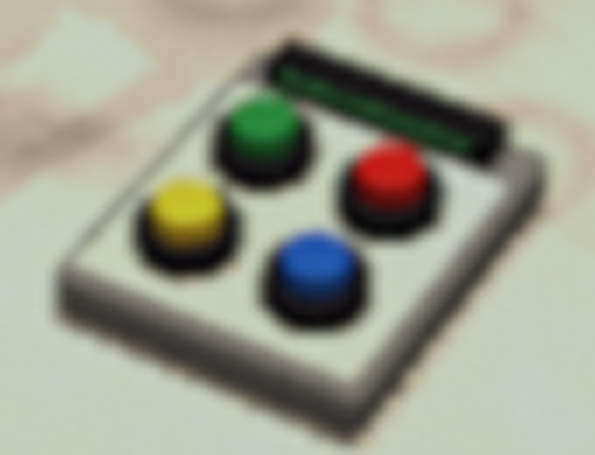

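View pics/kz_d.png

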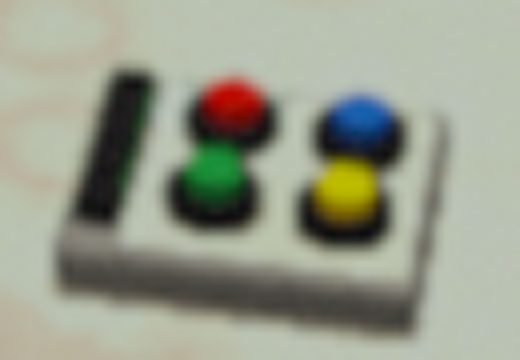

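Keys' tops check out (about 54 mm apart, z≈0.045). I'll move over for a close wrist view with the fingers shut.

Request:
carry_out --moves '[0,-40,-12,0,0,0,0,0,-90,-26,0,0,0,0,0,-140,-41,0,0,0,0,0,-190,-56,0,0,0,0,0,-240,-71,0,0,0,0,0,-290,-85,0,0,0,0,0,-320,-94,0,0,0,0,0,-320,-94,0,0,0,0,0,-320,-94,0,0,0,0]' --squeeze 20

```text
t: 1.38
ee_pos: [0.4808, -0.3192, 0.205]
ee_rot: [-0.001, 0.707, 0.707, 0.0]
ft_force: [0.3, -0.7, -0.8]
width: 0.0078
```

Run:
```python
from h import *
o=arm.get_obs();print(o['t'],o['ee_pos'],o['ee_rot'],o['width'],o['ft_force'])
w,cw=grab("wrist","w1")
for c in RNG:
    b=blobs(w,c,(150,0,500,260),amin=100)[:3]
    for k in b: print(c,k,onz(cw,k[1],0.047))
```

```text
1.375 [ 0.48081322 -0.31916136  0.20496498] [-7.51944829e-04  7.07137691e-01  7.07075457e-01  1.38902360e-04] 0.007756439078009548 [ 0.30700893 -0.69466387 -0.75976732]
green (342, [335.4, 115.1], [326, 105, 20, 21]) [ 0.50289038 -0.22886729  0.047     ]
blue (293, [301.4, 170.2], [292, 161, 20, 19]) [ 0.46239482 -0.29329142  0.047     ]
yellow (364, [290.6, 125.6], [280, 115, 22, 22]) [ 0.45033702 -0.24068769  0.047     ]
red (330, [344.5, 160.1], [335, 150, 20, 21]) [ 0.51472098 -0.28105053  0.047     ]
```

View pics/w1.png

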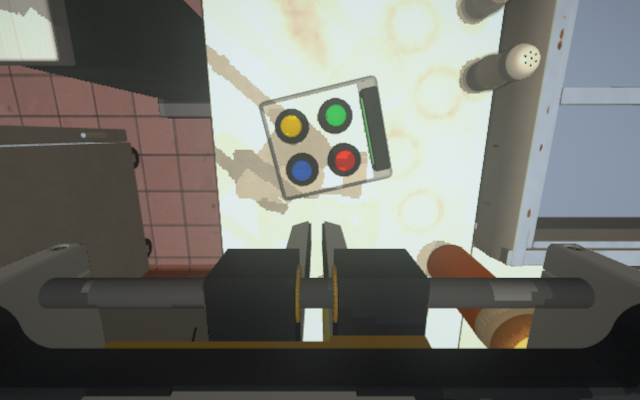

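Green (0.502,-0.230), blue (0.462,-0.294), yellow (0.449,-0.242); spacings are 54 mm as stated. Moving above green and starting the press.

Request:
carry_out --moves '[0,45,11,0,0,0,0,0,89,21,20,0,0,0,0,89,21,70,0,0,0,0,89,21,120,0,0,0,0,89,21,145,0,0,0,0,89,21,152,0,0,0,0,89,21,156,0,0,0,0,89,21,156,0,0,0]'

```text
t: 2.42
ee_pos: [0.5026, -0.2298, 0.0501]
ee_rot: [0.0, 0.707, 0.708, 0.0]
ft_force: [-0.1, -0.6, 0.4]
width: 0.0
```

Run:
```python
from h import *
o=arm.get_obs();print(o['t'],o['ee_pos'],o['ft_force'])
s,c=grab("scene")
cv2.imwrite("pics/s2.png",cv2.cvtColor(cv2.resize(s[200:300,270:400],None,fx=5,fy=5,interpolation=cv2.INTER_CUBIC),cv2.COLOR_RGB2BGR))
```

```text
2.425 [ 0.50259358 -0.22976385  0.0501172 ] [-0.09702061 -0.60387943  0.39067453]
```

View pics/s2.png

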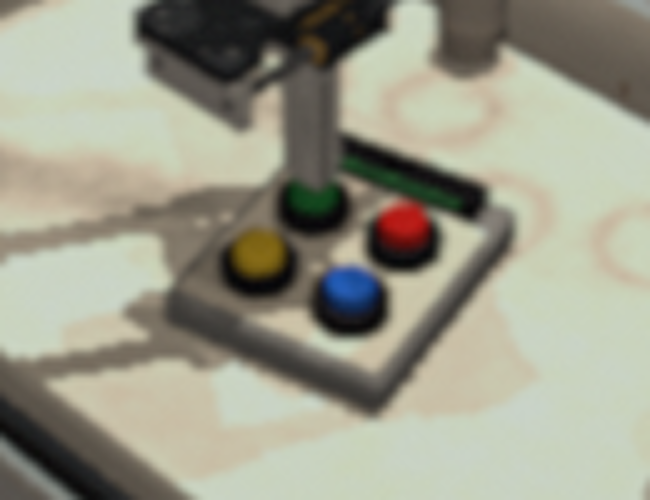

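The fingertips sit right over the green key. Pressing down.

Request:
carry_out --moves '[0,0,0,3,0,0,0,0,0,0,6,0,0,0,0,0,0,6,0,0,0]'

```text
t: 2.85
ee_pos: [0.5032, -0.2304, 0.0448]
ee_rot: [0.001, 0.707, 0.707, 0.001]
ft_force: [-0.6, -0.2, 3.5]
width: 0.0005
```

Request:
carry_out --moves '[0,0,0,2,0,0,0,0,0,0,4,0,0,0,0,0,0,4,0,0,0]'

```text
t: 3.22
ee_pos: [0.5033, -0.2304, 0.0428]
ee_rot: [0.002, 0.707, 0.707, 0.001]
ft_force: [-4.0, 1.4, 17.9]
width: 0.0005
```

Green bottomed (18 N, z=0.043). Lift, go over to blue, and press to the same depth.

Request:
carry_out --moves '[0,0,0,-10,0,0,0,0,0,0,-25,0,0,0,0,-32,-20,-25,0,0,0,0,-64,-41,-25,0,0,0,0,-64,-41,-20,0,0,0,0,-64,-41,-10,0,0,0,0,-64,-41,-4,0,0,0,0,-64,-41,-1,0,0,0,0,-64,-41,2,0,0,0,0,-64,-41,2,0,0,0]'

```text
t: 4.47
ee_pos: [0.4623, -0.2935, 0.0428]
ee_rot: [0.001, 0.706, 0.708, 0.001]
ft_force: [-3.0, 2.6, 16.5]
width: 0.0004
```

Blue bottomed the same way. Yellow next.

Request:
carry_out --moves '[0,0,0,-10,0,0,0,0,0,0,-25,0,0,0,0,26,-7,-25,0,0,0,0,52,-13,-25,0,0,0,0,52,-13,-20,0,0,0,0,52,-13,-10,0,0,0,0,52,-13,-4,0,0,0,0,52,-13,-1,0,0,0,0,52,-13,2,0,0,0,0,52,-13,2,0,0,0]'

```text
t: 5.72
ee_pos: [0.4497, -0.2423, 0.0428]
ee_rot: [0.002, 0.707, 0.708, 0.001]
ft_force: [-2.2, 1.0, 17.3]
width: 0.0006
```

All three pressed. Lift, and move for a wrist view of the knob and vial.

Request:
carry_out --moves '[0,0,0,-15,0,0,0,0,0,0,-60,0,0,0,0,30,0,-110,0,0,0,94,80,0,-150,0,0,0,94,130,0,-162,0,0,0,94,180,0,-162,0,0,0,94,230,0,-162,0,0,0,94,252,0,-162,0,0,0,94,252,0,-162,0,0,0,94,252,0,-162,0,0,0]'

```text
t: 6.98
ee_pos: [0.4487, 0.0092, 0.204]
ee_rot: [0.002, 0.707, 0.708, 0.0]
ft_force: [-0.1, -0.6, 0.1]
width: 0.0672
```

Run:
```python
from h import *
o=arm.get_obs();print(o['t'],o['ee_pos'],o['ee_rot'],o['width'])
w,cw=grab("wrist","w3"); np.savez("w3.npz",w=w,**cw)
s,cs=grab("scene","s3");d,cd=grab("side","d3")
for n,i in (("w",blobs(w,'red',(150,20,500,230),amin=80)),("s",blobs(s,'red',(210,165,260,205))),("d",blobs(d,'red',(295,235,340,275),smin=90))): print(n,i[:3])
def z(im,box,n,f):
    x0,y0,x1,y1=box
    cv2.imwrite(n,cv2.cvtColor(cv2.resize(im[y0:y1,x0:x1],None,fx=f,fy=f,interpolation=cv2.INTER_CUBIC),cv2.COLOR_RGB2BGR))
z(s,(200,140,310,220),"pics/z_s.png",7);z(d,(215,230,345,320),"pics/z_d.png",6);z(w,(220,0,420,200),"pics/z_w.png",3)
```

```text
6.975 [0.44874329 0.00920174 0.20404782] [2.32737201e-03 7.06635785e-01 7.07573570e-01 3.05553584e-04] 0.06724659813897935
w [(1125, [314.1, 116.6], [294, 96, 40, 43])]
s [(192, [237.6, 185.0], [230, 177, 16, 17])]
d [(80, [316.3, 254.0], [311, 249, 13, 10])]
```

View pics/w3.png

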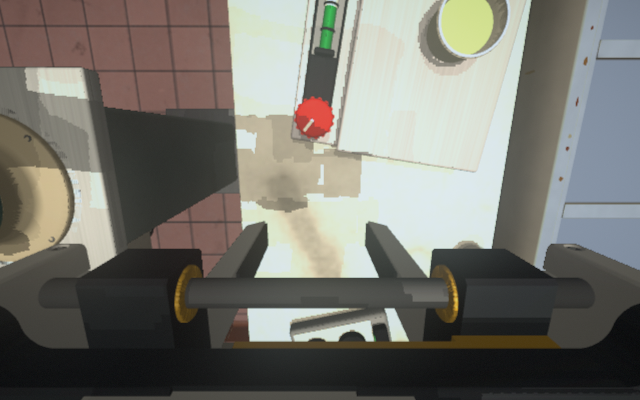

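View pics/z_w.png

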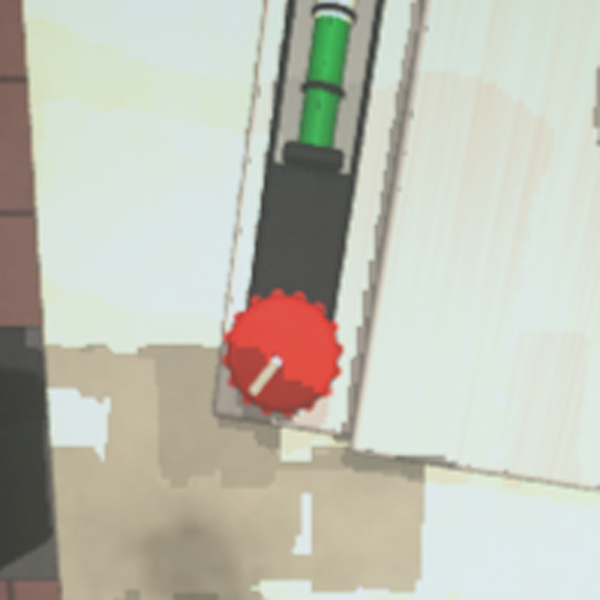

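View pics/z_s.png

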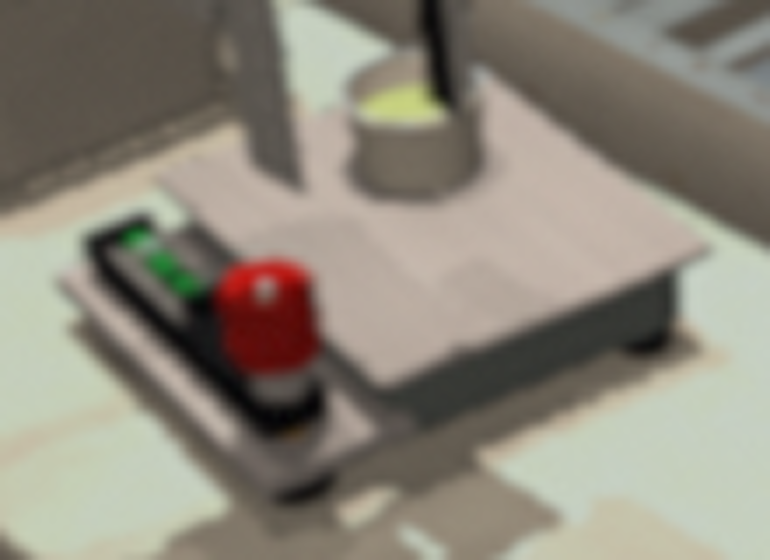

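View pics/z_d.png

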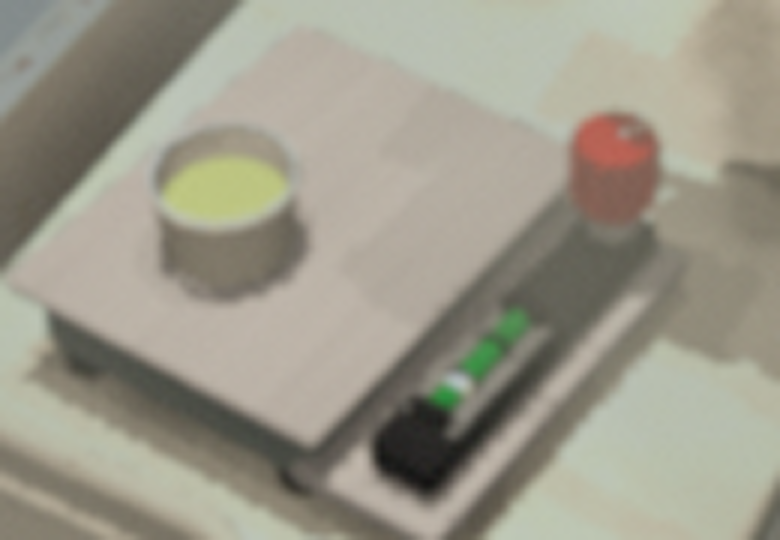

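Run:
```python
from h import *
z=np.load("w3.npz");cw={k:z[k] for k in('camera_matrix','R','t')};w=z['w']
cs=optics.camera_info("scene");cd=optics.camera_info("side")
uw=(314.3,117.5);us=(237.9,180.);ud=(317.5,253.3)
print("all",tri([ray(cw,uw),ray(cs,us),ray(cd,ud)]));print("s+w",tri([ray(cw,uw),ray(cs,us)]));print("d+w",tri([ray(cw,uw),ray(cd,ud)]))
print("s+d",tri([ray(cs,us),ray(cd,ud)]))
# bottom of red in scene/side : (268,365)/7 ; (612,222)/6
for zt in (.085,.09,.095,.1,.105): print(zt,onz(cw,uw,zt),"diam",40.5/276.2*(( -(cw['R'].T@cw['t']))[2]-zt))
# white pointer
h=cv2.cvtColor(w,cv2.COLOR_RGB2HSV)[100:136,297:333];m=(h[...,1]<110)&(h[...,2]>130)
ys,xs=np.nonzero(m);print(list(zip((xs+297).tolist(),(ys+100).tolist())))
# vial rings, bubble side
print("vial ring1",onz(cw,(220+323/3,87/3),.06),"ring2",onz(cw,(220+334/3,10/3),.06))
```

```text
all (array([0.44616162, 0.09199406, 0.1047371 ]), [0.001206588300174128, 0.0008034034426901514, 0.0016341468556322523])
s+w (array([0.44723236, 0.09274417, 0.10411581]), [0.00028203270320450384, 0.00028203270320438967])
d+w (array([0.44573488, 0.09234078, 0.10494759]), [0.0013638256383750181, 0.0013638256383749984])
s+d (array([0.44558413, 0.09109172, 0.10485131]), [0.0010135546255063035, 0.001013554625506395])
0.085 [0.44693242 0.09396013 0.085     ] diam 0.04360914649682149
0.09 [0.44694916 0.09368256 0.09      ] diam 0.04287598212317921
0.095 [0.44696589 0.09340499 0.095     ] diam 0.042142817749536925
0.1 [0.44698263 0.09312743 0.1       ] diam 0.04140965337589463
0.105 [0.44699936 0.09284986 0.105     ] diam 0.04067648900225235
[(297, 100), (298, 100), (299, 100), (300, 100), (301, 100), (332, 100), (297, 101), (298, 101), (299, 101), (300, 101), (301, 101), (302, 101), (332, 101), (297, 102), (298, 102), (299, 102), (300, 102), (301, 102), (302, 102), (332, 102), (297, 103), (298, 103), (299, 103), (300, 103), (301, 103), (332, 103), (297, 104), (298, 104), (331, 104), (332, 10
[... 1298 characters left out ...]
, (299, 132), (300, 132), (326, 132), (327, 132), (328, 132), (329, 132), (330, 132), (331, 132), (332, 132), (297, 133), (298, 133), (299, 133), (300, 133), (325, 133), (326, 133), (327, 133), (328, 133), (329, 133), (330, 133), (331, 133), (332, 133), (297, 134), (298, 134), (299, 134), (300, 134), (301, 134), (324, 134), (325, 134), (326, 134), (327, 134), (328, 134), (329, 134), (330, 134), (331, 134), (332, 134), (297, 135), (298, 135), (299, 135), (300, 135), (301, 135), (302, 135), (303, 135), (324, 135), (325, 135), (326, 135), (327, 135), (328, 135), (329, 135), (330, 135), (331, 135), (332, 135)]
vial ring1 [0.46085854 0.18413952 0.06      ] ring2 [0.46436331 0.20771621 0.06      ]
```

Knob top centre ≈ (0.4465, 0.0925, 0.104); knob-to-ring-midpoint distance 105 mm, as stated. The grip point is at z≈0.087. The bubble is beyond the far ring. I'll go above the knob with a -0.5 rad pre-turn, open.

Request:
carry_out --moves '[94,30,-1,0,0,0,-0.15,94,60,-2,0,0,0,-0.3,94,83,-2,10,0,0,-0.45,94,83,-2,50,0,0,-0.5,94,83,-2,80,0,0,-0.5,94,83,-2,80,0,0,-0.5]'

```text
t: 7.88
ee_pos: [0.4453, 0.091, 0.1221]
ee_rot: [0.0, 0.511, 0.86, -0.002]
ft_force: [-0.2, -0.3, 0.1]
width: 0.0943
```

Run:
```python
from h import *
o=arm.get_obs();print(o['t'],o['ee_pos'],o['ee_rot'],o['width'],o['q'])
R=None
from scipy.spatial.transform import Rotation
q=o['ee_rot'];print(Rotation.from_quat([q[1],q[2],q[3],q[0]]).as_matrix().round(3))
w,cw=grab("wrist","w4")
print(blobs(w,'red',(100,20,550,330),amin=80)[:2], proj(cw,(.4465,.0925,.104)))
```

```text
7.875 [0.44531009 0.09096857 0.12210142] [ 8.86651077e-05  5.10695511e-01  8.59760110e-01 -1.62473752e-03] 0.09434041230119135 [ 0.05065273  0.16376874  1.88013088 -0.00314772  1.09934619 -0.44672297]
[[-0.478  0.878 -0.002]
 [ 0.878  0.478 -0.003]
 [-0.002 -0.003 -1.   ]]
[(2027, [318.8, 220.6], [293, 193, 52, 56])] [317.86058247 226.50683276]
```

View pics/w4.png

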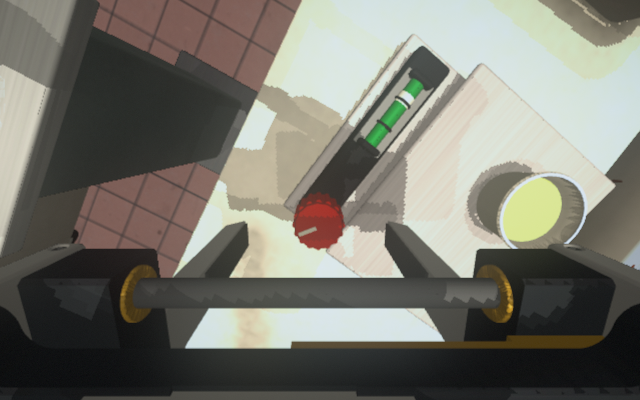

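The knob is centred between the fingers. Descend and grip.

Request:
carry_out --moves '[94,2,1,20,0,0,0,94,2,1,40,0,0,0,94,2,1,50,0,0,0,70,2,1,50,0,0,0,50,2,1,50,0,0,0,36,2,1,50,0,0,0,30,2,1,50,0,0,0,30,2,1,50,0,0,0,30,2,1,50,0,0,0]' --squeeze 40

```text
t: 9.05
ee_pos: [0.4465, 0.093, 0.0736]
ee_rot: [0.001, 0.511, 0.86, -0.001]
ft_force: [-4.4, -4.4, 3.5]
width: 0.0375
```

Run:
```python
from h import *
o=arm.get_obs();print(o['t'],o['ee_pos'],o['width'],o['ft_force'],o['torque'])
w,cw=grab("wrist","w5")
```

```text
9.05 [0.44651384 0.09303341 0.07361534] 0.03751988458762495 [-4.44088214 -4.41797797  3.50712111] [-0.85740051  1.12026734 -0.02449996]
```

View pics/w5.png

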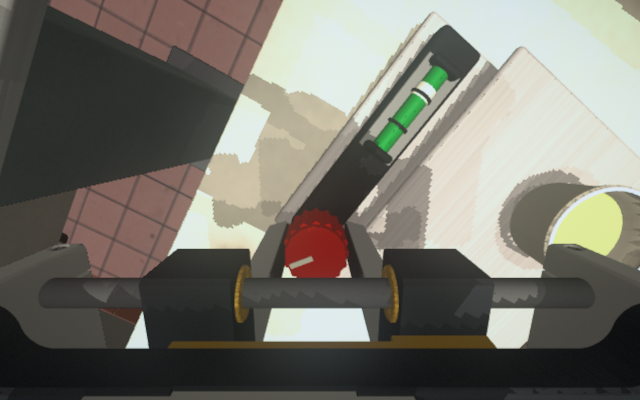

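Gripped at 37.5 mm, and the bubble sits at the far ring (425,90). Now press down.

Request:
carry_out --moves '[30,0,0,2,0,0,0,30,0,0,4,0,0,0,30,0,0,6,0,0,0,30,0,0,7,0,0,0,30,0,0,7,0,0,0]'

```text
t: 9.72
ee_pos: [0.4462, 0.0927, 0.0683]
ee_rot: [0.002, 0.51, 0.86, -0.001]
ft_force: [-4.2, -1.1, 16.9]
width: 0.0363
```

Level is home (5.3 mm lower, 17 N). Turn clockwise (positive about tool z), keeping the push.

Request:
carry_out --moves '[30,0,0,2.5,0,0,0,30,0,0,2.5,0,0,0.12,30,0,0,2.5,0,0,0.24,30,0,0,2.5,0,0,0.36,30,0,0,2.5,0,0,0.48,30,0,0,2.5,0,0,0.6,30,0,0,2.5,0,0,0.6]'

```text
t: 10.6
ee_pos: [0.447, 0.0929, 0.0682]
ee_rot: [0.002, 0.742, 0.67, 0.0]
ft_force: [-3.6, -1.1, 20.5]
width: 0.0364
```

```bash
cat > v.py <<'E'
from h import *
import sys
tag=sys.argv[1]
o=arm.get_obs();print(o['t'],o['ee_pos'],o['ee_rot'],o['width'],o['ft_force'],o['torque'])
w,cw=grab("wrist",tag)
mid=proj(cw,(.4626,.196,.058));x,y=int(mid[0]),int(mid[1]);print(mid)
x0=max(0,min(540,x-60));y0=max(0,min(300,y-50))
print("crop",x0,y0)
cv2.imwrite(f"pics/{tag}z.png",cv2.cvtColor(cv2.resize(w[y0:y0+100,x0:x0+120],None,fx=6,fy=6,interpolation=cv2.INTER_CUBIC),cv2.COLOR_RGB2BGR))
E
python3 v.py w6
```

```text
10.6 [0.44703452 0.09285375 0.06821589] [2.48880435e-03 7.42006206e-01 6.70388374e-01 1.51889877e-04] 0.03643214906876659 [-3.63013571 -1.12552121 20.54365271] [-0.13398157  1.06512988 -0.01735933]
[324.51310046  75.56253919]
crop 264 25
```

View pics/w6z.png

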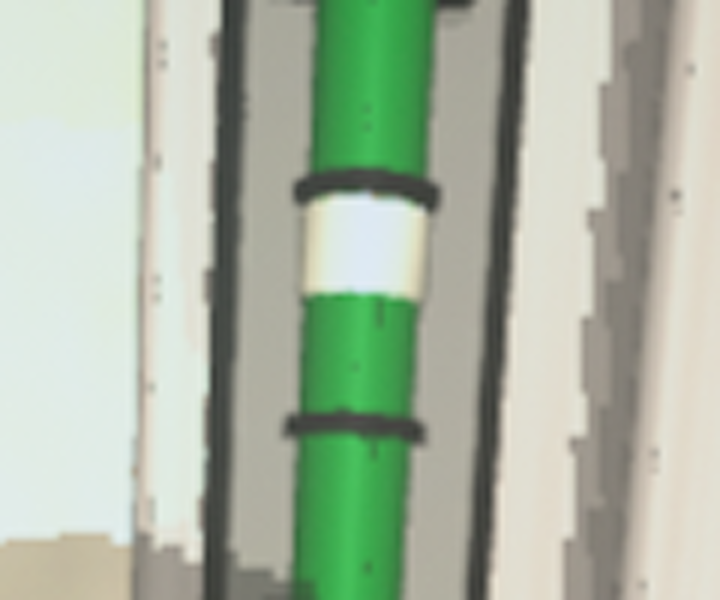

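View pics/w6.png

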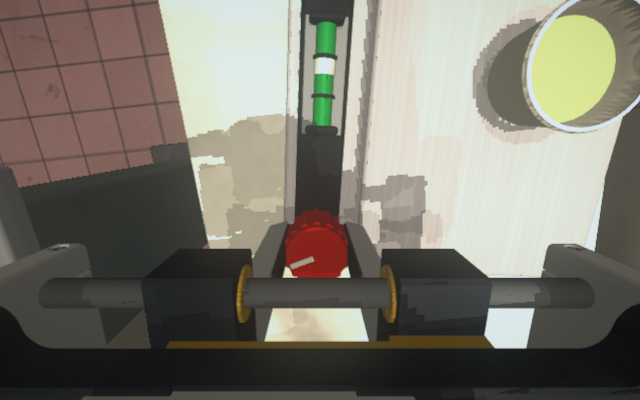

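The bubble (rows about 170–297 in the crop, mid about 306, 10 px/mm) still lies about 6.5–7.5 mm towards the far ring. Turn another ~0.48 rad.

Request:
carry_out --moves '[30,0,0,2.5,0,0,0.12,30,0,0,2.5,0,0,0.24,30,0,0,2.5,0,0,0.36,30,0,0,2.5,0,0,0.5,30,0,0,2.5,0,0,0.5,30,0,0,2.5,0,0,0.5]'

```text
t: 11.4
ee_pos: [0.4477, 0.0927, 0.0682]
ee_rot: [0.003, 0.885, 0.466, 0.002]
ft_force: [-4.8, -1.8, 21.5]
width: 0.0365
```

```bash
python3 v.py w7
```

```text
11.4 [0.44773238 0.09266523 0.06823539] [0.00294706 0.88469853 0.46615156 0.00159784] 0.03648960662947598 [-4.80331416 -1.84096713 21.54137175] [-0.17329221  1.31392664 -0.08072342]
[245.6130141   92.81378264]
crop 185 42
```

View pics/w7z.png

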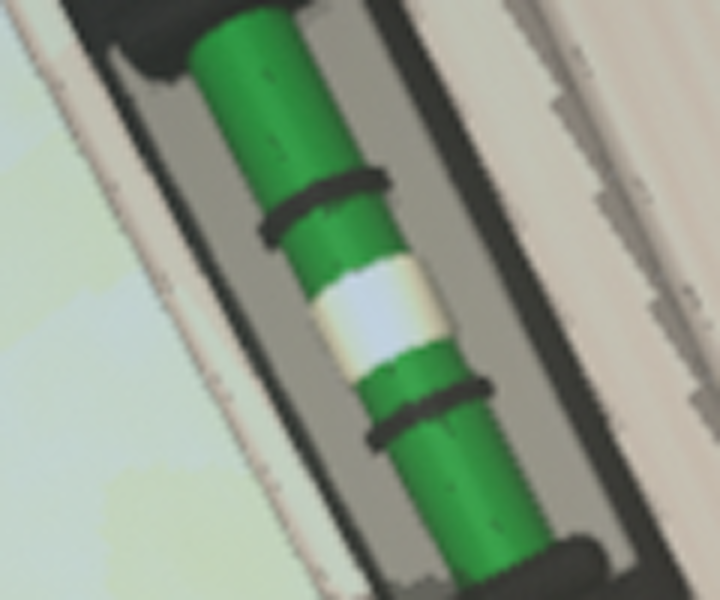

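The bubble centre is (382,319) and the ring midpoint (377,309), so about 1 mm past the middle towards the knob, well within 4 mm. One independent check from the side camera, then hand in.

Run:
```python
from h import *
d,_=grab("side")
cv2.imwrite("pics/d8.png",cv2.cvtColor(cv2.resize(d[230:320,235:345],None,fx=7,fy=6.5,interpolation=cv2.INTER_CUBIC),cv2.COLOR_RGB2BGR))
o=arm.get_obs();print(o['t'],o['ee_pos'],o['ft_force'],o['width'])
```

```text
11.5 [0.44774332 0.09267773 0.06823204] [-4.27812085 -1.76987917 22.19951729] 0.03639599253225775
```

View pics/d8.png

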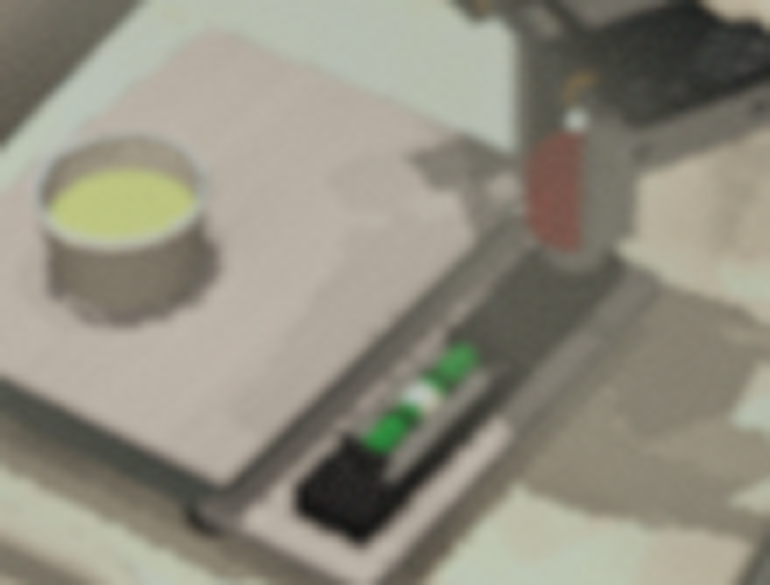

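The side view also shows the bubble (420,397) at the middle of the vial, with the knob gripped and the push steady at 22 N. Handing in.

```bash
python3 -c "
from plant import order;print(order.job_done())"
```

```text
the job is handed in; nothing more can be done
None
```

I handed the job in at about 11.5 s, still gripping the knob and pressing the level down with the bubble centred; no verdict was reported.

- **Keys:** I pressed green, then blue, then yellow. Each bottomed at TCP height 0.043 m with 16–18 N, and I lifted fully clear after each. I never touched the red key.
- **Level and knob:** I gripped the knob with the squeeze set to 40 N (opening about 36.5 mm) and pressed the level down about 5.3 mm to 17 N. I then turned the knob clockwise about 1.1 rad in two steps, keeping the push on throughout.
- **Last checks:** The wrist view put the bubble about 1 mm past the middle towards the knob, or up to 2 mm judged by the ends of the vial; the limit is 4 mm. The side view showed it mid-vial, with the push steady at about 22 N. The bubble looked about 10 mm long rather than the stated 14 mm, which I didn't explain.
- **Bystanders:** I kept the arm clear of the ramekin, shakers and bottles and saw no sign of contact. I did not measure their positions again at the end.

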